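Seat the blue changeover insert in the keyed fixture

TASK

The next batch of boards needs the blue changeover insert. Pick it up by its bar, turn it so that the flat side of its foot lines up with the brass flat in the fixture's D-shaped socket, seat it fully home with its flange down on the socket, and let go. Leave the orange insert where it stands.

Things in the scene. Friction and masses are not known exactly. Their poses are not given: they have to be found in the camera images.
- insert_blue: Blue insert, 66 mm tall, 0.22 kg, upright. Origin: on its axis at the foot's underside; z up. Steel D foot 20 mm tall, flat on its -x side, tapering from radius 30 (flat 17 off axis) at its top to radius 25 (flat 13) at the bottom. Above it a blue D flange, radius 38, z 20 to 26, flat (22 off axis) also at -x with a white stripe on top along it. On that the bar. All mm.
- blue_bar (a point): Centre of the blue insert's upright blue bar, 46 mm above its origin and 2 mm to +x; axes as the insert's. The bar is 36 mm long in x, 22 mm thick in y and reaches from 20 mm below this point (flange top) to 20 mm above. Grip it across the 22 mm, fingers closing along y.
- insert_orange: Orange insert, the same shape, size, origin and axes as the blue one. Not wanted now; it stays where it is.
- fixture: Fixed: aluminium plate 130 (x) by 112 by 8, on it a round grey socket, diameter 92, top at 28. D pocket: radius 31.6, floor at 8, flat 18.5 off axis on the -x side, where the socket is brass. Origin: on the pocket axis at bench level; z up. An insert fits only with its -x side to this -x side; seated, its origin is on the pocket axis at 8 and its flange rests on the socket top. All mm.
Mind the look-alikes: they are no part of the job. Several things have the shape of the insert_orange; the one meant has the colours described above.

How it is judged (in metres and radians):
At the end, for the whole second after the job is handed in: Blue insert at rest in the pocket: axes within 10 mm, foot within 4 mm of fully down (origin under 12 mm above the fixture's), flats lined up within 10 degrees, upright within 8 degrees. Orange insert upright within 8 degrees and within 30 mm of its start (horizontal distance between insert_blue and fixture below 0.01 m and z of insert_blue in the frame of fixture below 0.012 m and angle between the x axis of insert_blue and the x axis of fixture, either way round below 0.175 rad and angle between each of insert_blue, insert_orange's own z axis and vertical below 0.15 rad and linear speed of insert_blue below 0.02 m/s and distance of insert_orange from where it was at the start of the episode below 0.03 m); the robot touches nothing.
It fails at once if the orange insert is moved more than 30 mm (distance of insert_orange from where it was at the start of the episode above 0.03 m).
It also fails if it takes over 35 s, if anything falls off the work surface, if the arm or the gripper's body presses on something with over 40 N, if the wrist force passes 120 N, or if a joint passes its speed limit or range.

ROBOT

A 6-joint arm with a two-finger parallel gripper is mounted at the origin on a cart in front of the work surface, level with it; the furniture and walls round the work are solid. World frame = base frame: x ahead of the robot, y to its left, z up, the work surface at z = 0. Lengths are in mm, angles in rad, forces in N, time in s.
With the tool pointing down it reaches from about 325 to 900 mm from the base axis. Payload 3.5 kg.
Tool frame: the origin (TCP) lies at the very end of the fingers, on their centre line; the grasp point (between the pads) lies 19 mm behind it (env.pinch_z is the distance from the TCP to the grasp point, in mm); z points along the fingers, y is the line along which they close (so a half turn about z gives the same grasp; the last joint's range is limited). The gripper opens to 85 mm and grips with 20 to 120 N. Pads are 22 mm wide; open, the fingers measure 114 mm over their backs; the gripper's body (76 mm by 85 mm) begins 54 mm behind the grasp point. The pads swing forward as they close: fully open they stand 13 mm farther back than shut.
Start: joints at [1.064, 0.276, -0.026, 1.268, 0, 1.467], TCP at [245.578, 574.729, 231.313] pointing down, gripper open.
Joint ranges: [-3.12, 3.12], [-0.85, 1.88], [-1.08, 1.24], [-1.95, 2.15], [-1.57, 1.53], [-3.14, 3.14]. Speed limits (rad/s): [2.57, 2.57, 3.14, 3.14, 3.14, 3.14].

INTERFACE

Orientations are given as [roll, pitch, yaw] about the fixed x, y, z axes, in that order (R = Rz(yaw) Ry(pitch) Rx(roll)).
In Python, from station import env gives the robot as it stands. Calls block until the motion is done:
- env.reach(position, orientation): joint-space move of the TCP to a pose.
- env.move_straight(position, velocity=150, rot=None, force_limit=None): straight line of the TCP; rot=None keeps the orientation; velocity is the mean speed in mm/s. With force_limit (N) it stops when the force on the tool has changed by that much, and returns True; else False.
- env.movej(angles): joint-space move.
- env.gripper_to(opening, effort=None): opening from 0.0 (shut) to 1.0 (fully open); effort is the grip in N (None keeps the last); returns when the fingers have stopped.
- env.sleep(seconds).
- env.ik(position, orientation): joint angles nearest the present ones, or None.
- env.read_state(): the state.
- env.get_image(name): name is "scene" or "top" or "wrist"; returns a dict with "pixels" (420x560x3 uint8, red, green, blue), "fx", "fy", "cx", "cy" (pixels), "T" (4x4, takes a point from camera to world coordinates). Camera axes: x right, y down, z forward; pixel columns grow to the right and rows downward; lengths in mm; the calibration is good to about 2 mm. A picture is of the moment at which its call begins. There is no depth.
A pose or a line that the arm cannot do raises env.PlanningError and nothing moves.
- env.sign_off(): hands the job in; it is judged then, once.
The state is a dict: "time": time; "joint_positions": joint angles; "joint_velocities": joint speeds; "effort": joint torques, N m; "position": TCP position; "orientation": TCP orientation; "contact_force": force on the tool from outside, world axes, zero at the start; "wrist_torque": the same for the moment, N m; "gripper_width": opening from 0.0 (shut) to 1.0 (fully open); "grasp_force": force on a finger pad.
Only numpy, scipy, OpenCV 4.12 (cv2) and the standard library are available. Lean on these libraries where they do the work, as an engineer would, in place of code of your own. Each camera call takes 0.05 s, during which the arm holds its last target. There are 200 camera calls.

## Working session

There is one attempt and no reset: what is moved stays moved. The work goes in short steps, each a Python script; the robot and the scene stay as the last script left them, time stands still between calls to the robot, and variables do not carry over. Pictures are saved under pics/ and viewed, at most 10 in all, crops included, and the job is handed in when it is done.

```bash
mkdir -p pics; python3 - <<'E'
from station import env
import cv2,numpy as np,pickle
d={}
for n in("top","scene","wrist"):
    im=env.get_image(n);d[n]=im
    cv2.imwrite(f"pics/{n}0.png",im["pixels"][:,:,::-1])
    print(n,im["fx"],im["cx"],im["cy"],np.round(im["T"],3).tolist())
pickle.dump(d,open("d0.pkl","wb"))
print(env.read_state()["orientation"],env.pinch_z)
E
```

```text
top 487.30671864803327 283.50613193633717 196.119322420171 [[0.021, -0.998, 0.065, 414.822], [-1.0, -0.021, -0.001, -55.676], [0.003, -0.065, -0.998, 1277.523], [0.0, 0.0, 0.0, 1.0]]
scene 421.9521373590381 280.2070793010269 212.0773463039787 [[0.905, -0.29, 0.311, 196.587], [-0.425, -0.644, 0.636, -666.09], [0.016, -0.708, -0.706, 736.338], [0.0, 0.0, 0.0, 1.0]]
wrist 290.3922830896229 279.1518327666635 208.9144124498972 [[0.393, 0.875, 0.282, 173.647], [0.92, -0.373, -0.122, 605.086], [-0.001, 0.307, -0.952, 372.0], [0.0, 0.0, 0.0, 1.0]]
[-3.13983473e+00 -1.49190766e-04  2.73777187e+00] 18.700000000000003
```

View pics/top0.png

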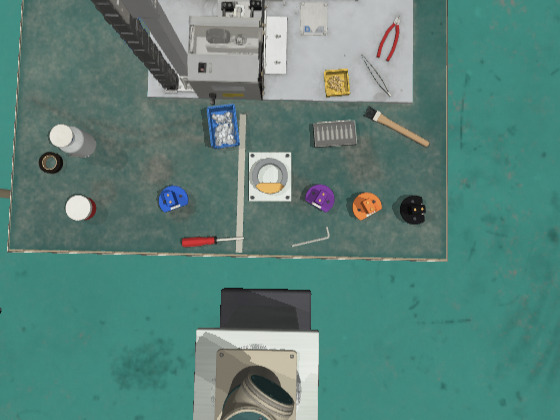

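View pics/scene0.png

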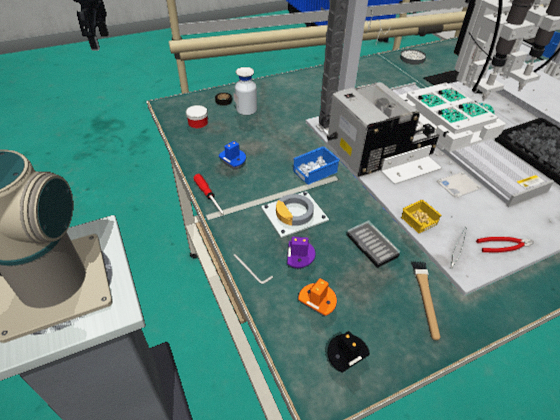

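The top view shows the blue insert at about (172,198). The fixture is at (270,175) with its brass on the lower (robot) side, and the orange insert is at (367,206). I'll enlarge the first two.

```bash
cat > h.py <<'E'
import numpy as np,pickle
def px2w(im,u,v,z):
    T=np.array(im["T"]);d=T[:3,:3]@[(u-im["cx"])/im["fx"],(v-im["cy"])/im["fy"],1]
    return T[:3,3]+d*(z-T[2,3])/d[2]
E
python3 - <<'E'
import cv2,numpy as np,pickle
from h import *
im=pickle.load(open("d0.pkl","rb"))["top"]
p=im["pixels"][:,:,::-1]
a=cv2.resize(p[175:225,147:197],(400,400),interpolation=cv2.INTER_CUBIC)
b=cv2.resize(p[150:200,245:295],(400,400),interpolation=cv2.INTER_CUBIC)
cv2.imwrite("pics/crop.png",np.hstack([a,b]))
print(px2w(im,172,199,26),px2w(im,269.5,176,28),px2w(im,240,150,0))
E
```

```text
[482.87774643 229.17764185  26.        ] [547.42682041 -20.12527983  28.        ] [617.75924313  60.19562325   0.        ]
```

View pics/crop.png

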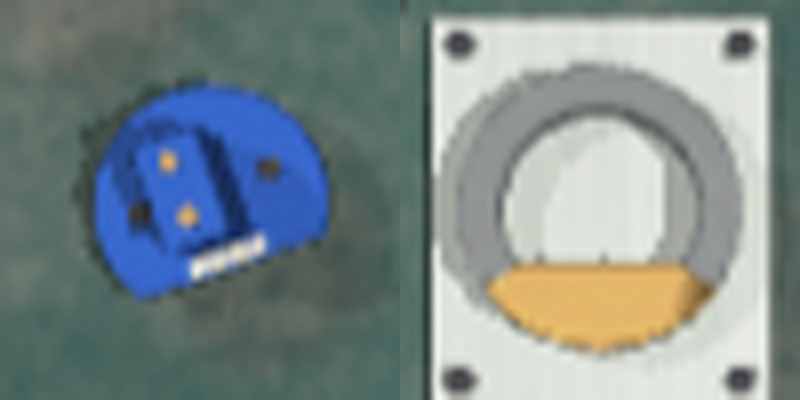

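The crop shows the blue flat running from (140,300) to (325,235), which puts its yaw at about 0.36. The brass edge is close to horizontal, so the fixture yaw is about 0.02. Next I'll take wrist close-ups of both.

```bash
python3 - <<'E'
from station import env
import cv2,numpy as np,pickle
d={};c=[]
pi=np.pi
for n,x,y,w in(("fix",547,-20,.02),("blue",483,229,.36)):
    env.reach([x-33*np.cos(w),y-33*np.sin(w),215],[pi,0,w-pi])
    env.sleep(.2)
    im=env.get_image("wrist");d[n]=im
    c.append(im["pixels"][60:360,80:480,::-1])
    print(env.read_state()["time"],env.read_state()["joint_positions"])
pickle.dump(d,open("d1.pkl","wb"))
for i in(0,1):cv2.imwrite(f"pics/w{i}.png",cv2.resize(c[i],None,fx=2,fy=2,interpolation=cv2.INTER_CUBIC))
E
```

```text
2.725 [-1.65020259e-01  9.04771907e-02 -2.87037228e-01  1.19322794e+00
  3.43485010e-05 -1.85841974e-01]
3.9417 [ 3.17013150e-01  6.77289675e-02 -3.11986054e-01  1.19106805e+00
 -1.55932732e-04 -4.07961016e-02]
```

View pics/w0.png

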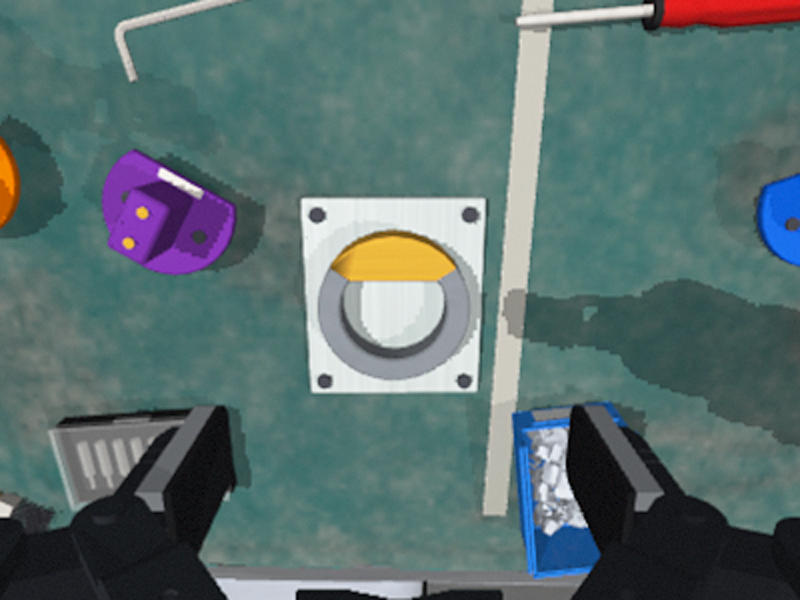

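View pics/w1.png

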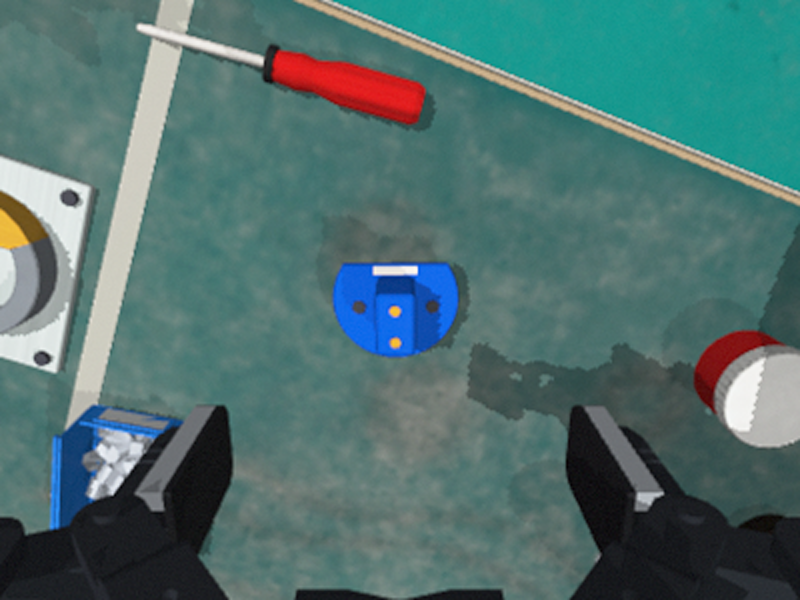

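In the wrist views (crop/2 + (80,60) gives image pixels), the fixture's plate holes are at (317,215), (470,215), (324,381) and (464,381), and its socket spans x 318–470, y 231–380. The blue flange flat runs from (342,264) to (450,263), the flange spans 333–460 across, and its bar-top dots are at (395,311) and (395,343).

```bash
python3 - <<'E'
from h import *
d1=pickle.load(open("d1.pkl","rb"));top=pickle.load(open("d0.pkl","rb"))["top"]
F=lambda n,u,v,z:px2w(d1[n],80+u/2-.25,60+v/2-.25,z)[:2]
yaw=lambda v:np.arctan2(v[1],v[0])
h=[F("fix",*p,8) for p in((317,215),(470,215),(324,381),(464,381))]
print("holes mean",np.mean(h,0),"yaw",yaw(h[2]-h[0]),yaw(h[3]-h[1]),yaw(h[0]-h[1])-np.pi/2,yaw(h[2]-h[3])-np.pi/2)
print("socket",(F("fix",318,305,28)+F("fix",470,305,28))/2,(F("fix",394,231,28)+F("fix",394,380,28))/2)
a,b=F("blue",342,264,26),F("blue",450,263,26)
w=yaw(a-b)-np.pi/2;print("flat mid",(a+b)/2,"len",np.linalg.norm(a-b),"yaw",w); w%=np.pi
if w>np.pi/2:w-=np.pi
print("axis from flat",(a+b)/2+22*np.array([np.cos(w),np.sin(w)]))
print("flange bottom edge",F("blue",396,357,26),"sides mid",(F("blue",333,300,26)+F("blue",460,300,26))/2)
e,f=F("blue",395,311,66),F("blue",395,343,66)
print("dots",(e+f)/2,yaw(f-e)); print("bar",(F("blue",376,325,66)+F("blue",414,325,66))/2,(F("blue",395,295,66)+F("blue",395,355,66))/2)
G=lambda o,u,v,z:px2w(top,o[0]+u/8-.44,o[1]+v/8-.44,z)[:2]
a,b=G((147,175),140,300,26),G((147,175),325,236,26);w=yaw(a-b)-np.pi/2
print("top blue",w,(a+b)/2+22*np.array([np.cos(w),np.sin(w)]))
h=[G((245,150),u-400,v,8) for u,v in((459,45),(740,45),(459,380),(740,380))]
print("top fix",np.mean(h,0),yaw(h[0]-h[2]),yaw(h[1]-h[3]))
E
```

```text
holes mean [551.02052841 -22.48798649] yaw 0.0198088946950325 0.02277404329588616 -3.1205984157941966 -3.120789855956537
socket [546.41740303 -22.27721647] [548.68715965 -22.23888466]
flat mid [460.20650682 217.02038659] len 63.403640780144734 yaw -2.7742600350743842
axis from flat [480.73885589 224.92118665]
flange bottom edge [516.08514432 237.82848437] sides mid [481.22090534 225.1713451 ]
dots [483.52570002 225.32996869] 0.35580325273524877
bar [482.37922819 224.90396053] [482.65063513 225.00477792]
top blue 0.3561281274852748 [480.40674477 226.69761598]
top fix [549.38162509 -19.55799879] 0.02529297316893977 0.020608736840803377
```

```bash
python3 - <<'E'
from station import env
import cv2,numpy as np
pi=np.pi
def st(m):
    s=env.read_state();print(m,round(s["time"],2),np.round(s["position"],1),np.round(s["contact_force"],1),round(s["gripper_width"],3),np.round(s["grasp_force"],1))
env.gripper_to(1.0,60)
o=[pi,0,.36-pi]
env.reach([482.7,225.6,110],o)
print(env.move_straight([482.7,225.6,32],80,force_limit=12)); st("down")
env.gripper_to(0,60); st("grip")
print(env.move_straight([482.7,225.6,115],80)); st("lift")
w=.021
env.reach([549.7+2,-22+.04,115],[pi,0,w-pi]); env.sleep(.3); st("over")
for n in("wrist","scene"):cv2.imwrite(f"pics/o_{n}.png",env.get_image(n)["pixels"][:,:,::-1])
a=cv2.imread("pics/o_wrist.png");b=cv2.imread("pics/o_scene.png")[130:270,200:387]
cv2.imwrite("pics/over.png",np.hstack([a[:,80:480],cv2.resize(b,(400,300),interpolation=cv2.INTER_CUBIC)[:, :].repeat(1,0) if 0 else cv2.resize(b,(400,420))]))
E
```

```text
False
down 5.8 [483.3 225.8  32.5] [-0.1  0.5  0.3] 0.999 0.0
grip 6.4 [482.9 225.5  32.2] [-1.  -1.3  2.5] 0.245 58.9
False
lift 7.59 [482.1 225.4 114.3] [ 0.3  0.1 -2.8] 0.247 58.7
over 8.9 [551.6 -20.8 115. ] [ 0.1 -0.1 -3.2] 0.256 58.7
```

View pics/over.png

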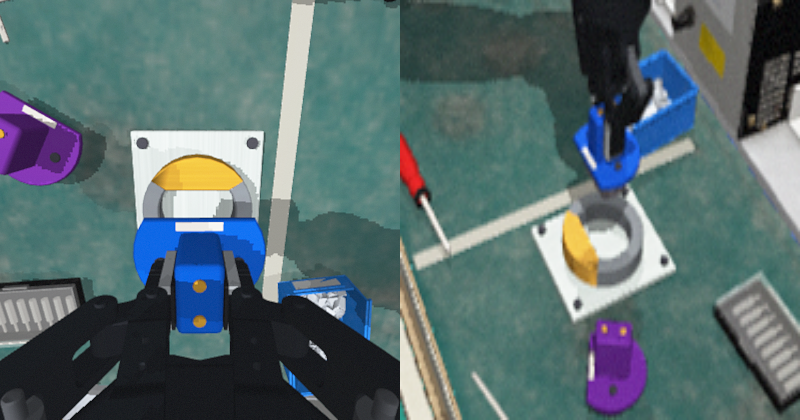

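The blue insert is held with its flat edge (pixel row ~218) parallel to the brass edge (row ~190), and it is centred laterally over the socket. Now I'll lower it.

```bash
python3 - <<'E'
from station import env
import numpy as np
def st(m):
    s=env.read_state();print(m,round(s["time"],2),np.round(s["position"],1),np.round(s["contact_force"],1),np.round(s["wrist_torque"],2),round(s["gripper_width"],3))
p=[551.7,-21.96]
print(env.move_straight(p+[62],80,force_limit=10));st("a")
print(env.move_straight(p+[38],20,force_limit=15));st("b")
E
```

```text
False
a 9.81 [552.1 -22.   62.2] [ 0.4  0.5 -2.7] [ 0.   -0.02 -0.03] 0.251
True
b 10.85 [551.5 -22.   40.3] [ 0.6 -0.6  4.3] [0.02 0.01 0.03] 0.253
```

Contact came at TCP z 40.3, and fully seated should be about 40.2. I'll release, back off and check.

```bash
python3 - <<'E'
from station import env
import numpy as np,cv2
env.gripper_to(0.6); s=env.read_state();p=s["position"];print(np.round(s["contact_force"],1))
env.move_straight([p[0],p[1],p[2]+110],100)
env.reach([516,-23,215],[np.pi,0,.021-np.pi]);env.sleep(.2)
a=env.get_image("wrist")["pixels"][110:260,180:380,::-1];b=env.get_image("scene")["pixels"][170:290,235:395,::-1]
cv2.imwrite("pics/end.png",np.hstack([cv2.resize(x,(400,300),interpolation=cv2.INTER_CUBIC) for x in(a,b)]))
print(env.read_state()["time"])
E
```

```text
[ 0.1  0.1 -0.1]
13.2
```

View pics/end.png

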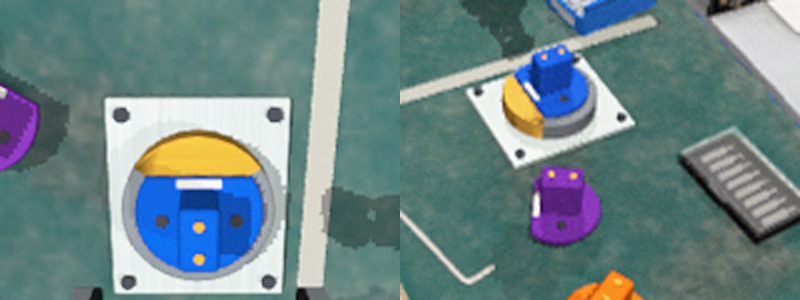

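The insert sits flat in the socket, its flange concentric at about (200,222) and its stripe edge parallel to the brass. The orange insert hasn't moved.

```bash
python3 -c "
from station import env
print(env.sign_off())"
```

```text
the job is handed in; nothing more can be done
None
```

The blue insert is seated in the D socket with its flat against the brass and released, the orange insert was left untouched, and the job was handed in at about 13 s; the hand-in returned no verdict.

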